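Clamp a concrete specimen with the ratchet lever of a bench press

TASK

Stand the square concrete block upright on the bed of the green bench press, between the moving platen and the sprung anvil, and let go of it. Then work the ratchet lever back and forth by its upright grip until the block is clamped firmly between the two: stop at the stroke in which a steady forward push on the grip has risen to about 10 N (it runs free at about 3 N), because at about 16 N the brittle block would crack. Leave the lever swung back to its rest stop, and leave the other specimens and glassware where they stand.

Things in the scene. Friction and masses are not known exactly. Their poses are not given: they have to be found in the camera images.
- block_center (a point): Centre of the specimen: grey concrete block, square, 40 x 40 mm and 50 mm high, about 0.2 kg, loose, standing on the bench (point 25 mm above its underside; z up, x and y along its sides). Brittle: it cracks at 110 N.
- block: The same block; this origin is the centre of its underside.
- press: Green bench press, fixed. Origin on the bench top under the vertical axis of the ratchet wheel and lever; z up; +y along the ram, from the wheel to the anvil. Its base plate, 20 mm thick, spans x -75 to +95 mm and y -75 to +270 mm in this frame.
- platen: Steel platen on the ram, 40 mm wide, 40 mm high. Origin at mid width in its pressing face, which looks to the press's +y, 45 mm above the bench; axes as the press. At the start it is at x 15, y 80 mm in the press frame. The wheel moves it forward 3.9 mm a notch (15 mm a radian); the pawls keep it from going back. It pushes the block along the bed up to the anvil.
- lever (a joint): Lever angle q, 0 at the rest stop, 0.75 rad at the far stop, growing as the grip moves to the press's +x (anticlockwise from above): the working stroke, about 2 notches; going back only clicks. The grip's axis is at (0.12 sin(q-0.375), -0.12 cos(q-0.375)) m in the press frame. With the block clamped by F, a push takes about 3 N + F/8; a part notch springs back. The lever stays where left.
- grip_center (a point): A point on the axis of the lever's upright grey grip, a round post 22 mm in diameter and 65 mm high, standing on the lever bar 120 mm from the lever's axis; this point is 40 mm above the grip's foot and 116 mm above the bench; the bar's top is 76 mm and the grip's top 141 mm above the bench.
- core: Bystander: round concrete core, 44 mm in diameter, 55 mm high, standing loose. Origin at the centre of its underside.
- weight: Bystander: knobbed steel weight, 48 mm in diameter, 66 mm high, standing loose. Origin at the centre of its underside.
- beaker: Bystander: low empty glass beaker, 70 mm in diameter, 60 mm high, standing loose. Origin at the centre of its underside.
- bed (a point): Point on the press's bed, 15, 105, 20 mm in the press frame: flat top of the base plate, midway between guide rails 8 mm high, 48 mm apart. Set the block's centre here. Beyond (+y) stands the sprung steel anvil plate, its top 49 mm over the bed, facing the platen; its face is 50 to 70 mm from the platen's at the start, set differently each time and not measured. It yields 1 mm for each 8 N.
- wheel_axis (a point): Top of the lever's hub on the axis, 84 mm above the bench. Steel ratchet wheel under it: 104 mm across, 24 teeth, 50 to 64 mm above the bench, with two brass spring pawls. Only the lever's grip stands higher than 84 mm on the press.
Mind the look-alikes: they are no part of the job. Leave any purple, turquoise or yellow look-alike of the block alone.

How it is judged:
By the outcome, as a careful person would: the job done as asked, in the order asked, and still so for the second after the job is handed in, with the robot touching nothing.
It also fails if it takes over 72 s, if anything falls off the work surface, if the arm or the gripper's body presses on something with over 40 N, if the wrist force passes 120 N, or if a joint passes its speed limit or range.

ROBOT

A 7-joint arm with a two-finger parallel gripper is mounted at the origin on the work surface. World frame = base frame: x ahead of the robot, y to its left, z up, the work surface at z = 0. Lengths are in mm, angles in rad, forces in N, time in s.
With the tool pointing down it reaches from about 350 to 900 mm from the base axis. Payload 8.1 kg.
Tool frame: the origin (TCP) lies at the very end of the fingers, on their centre line; the grasp point (between the pads) lies 19 mm behind it; z points along the fingers, y is the line along which they close (so a half turn about z gives the same grasp; the last joint's range is limited). The gripper opens to 92 mm and grips with 3 to 60 N. Pads are 19 mm wide; open, the fingers measure 130 mm over their backs; the gripper's body (75 mm by 190 mm) begins 47 mm behind the grasp point.
Start: joints at [-1.409, 0.434, 0.025, 1.573, -0.012, 1.134, -0.075], TCP at [163.6, 603.223, 198.342] pointing down, gripper open.
Joint ranges: [-2.62, 2.62], [-0.44, 2.09], [-1.27, 1.32], [0.08, 2.57], [-1.32, 4.46], [0.12, 2], [-2.74, 2.74]. Speed limits (rad/s): [2.22, 2.22, 3.01, 3.01, 3.14, 3.14, 3.14].

INTERFACE

Orientations are given as a rotation vector (axis times angle).
In Python, from cell import ctrl gives the robot as it stands.
- The arm moves only by the tool step_arm, never from a script. Its arguments are lists of equal length, an entry for each row: "slide": the shift along the tool's x, y, z in units of 40 mm (1.0 is 40 mm), a list of three; "turn": the turn, a rotation vector about the tool's x, y, z in units of 5 degrees (1.0 is 5 degrees), a list of three; "gripper": the closure, from 0 (fully open) to 1 (shut). In form: {"slide": [[tx, ty, tz], ...], "turn": [[ax, ay, az], ...], "gripper": [gripper, ...]}. A call has 1 to 5 rows; each row is the pose to reach, as a shift and turn from the pose commanded when the call began, along the tool's axes at that moment; what a row does not reach only later rows make up. A row lasts 1/8 s, in which the tool goes at most 62.5 mm and 10.7 degrees, less where a joint would pass 70% of its speed; a pose out of reach is approached as far as the arm can. A call with a gripper value outside its range is refused whole. The fingers move at their own pace and stop on an object; "grip_force" is the grip in N (left out, the last holds). Time passes only in rows, so rows that repeat a pose let the fingers close. It gives the time, the measured TCP pose, the force, the opening and the grip force at its end, in the units of the state.
- ctrl.state(): the state, without advancing time (a new reading comes with each control period).
- ctrl.read_camera(name): name is "side" or "top"; returns (picture, depth): 384x512x3 uint8, red, green, blue; 384x512 float32, mm along the optical axis (not along the pixel's ray), 0 where there is no reading.
- ctrl.get_calibration(name): a dict with "fx", "fy", "cx", "cy" (pixels), "R" (3x3) and "t" (3): a world point X has camera coordinates R X + t. Camera axes: x right, y down, z forward; pixel columns grow to the right and rows downward; lengths in mm; the calibration is good to about 2 mm. A picture is of the moment at which its call begins. get_calibration takes no time and is no camera call.
- ctrl.finish_job(): hands the job in; it is judged then, once.
The state is a dict: "t": time; "joint_pos": joint angles; "dq": joint speeds; "tau": joint torques, N m; "ee_pos": TCP position; "ee_rot": TCP orientation; "ft_force": force on the tool from outside, world axes, zero at the start; "wrist_torque": the same for the moment, N m; "gripper_width": opening from 0.0 (shut) to 1.0 (fully open); "finger_force": force on a finger pad.
Only numpy, scipy, OpenCV 4.12 (cv2) and the standard library are available. Lean on these libraries where they do the work, as an engineer would, in place of code of your own. Each camera call takes 0.05 s, during which the arm holds its last target. There are 200 camera calls.

## Working session

There is one attempt and no reset: what is moved stays moved. The work goes in short steps, Python scripts to look and compute and a tool call to move; the robot and the scene stay as the last step left them, time stands still between calls to the robot, and variables do not carry over. Pictures are saved under pics/ and viewed, at most 10 in all, crops included, and the job is handed in when it is done.

Besides the shell and the picture viewer there is one more tool, called after "Request:" by a JSON object that holds its "method" and its "body", one argument or row to a line. step_arm: Moves the arm, as the interface text tells. Its arguments: {"type":"object","properties":{"slide":{"type":"array"},"turn":{"type":"array"},"gripper":{"type":"array"},"grip_force":{"type":"number"}},"required":["slide","turn","gripper"]}

```bash
mkdir -p pics; ls; python3 - <<'E'
from cell import ctrl
import cv2,numpy as np
for n in("top","side"):
    p,d=ctrl.read_camera(n); np.savez(f"pics/{n}0.npz",p=p,d=d)
    cv2.imwrite(f"pics/{n}0.png",cv2.resize(p[:,:,::-1],(800,600)))
    c=ctrl.get_calibration(n); print(n,c)
print(ctrl.state())
E
```

```text
pics
top {'fx': 458.1541179889152, 'fy': 458.1541179889152, 'cx': 258.7436436860066, 'cy': 186.5558889677235, 'R': array([[-0.01040773, -0.99983842, -0.01465638],
       [-0.99424934,  0.01190962, -0.10642558],
       [ 0.10658294,  0.01346444, -0.99421265]]), 't': array([ 119.68866895,  546.93673425, 1141.04197064])}
side {'fx': 364.1736534860871, 'fy': 364.1736534860871, 'cx': 260.3717929384036, 'cy': 195.03774919483095, 'R': array([[ 0.78175396, -0.62313856,  0.02364474],
       [-0.31968163, -0.43303339, -0.84278452],
       [ 0.5354105 ,  0.65129134, -0.53773152]]), 't': array([-368.16917951,  296.62378764,  551.66578764])}
{'t': 0.1, 'joint_pos': array([-1.40857024,  0.43513673,  0.02496737,  1.57400858, -0.01158134,
        1.13400254, -0.07510772]), 'dq': array([-0.00136514, -0.00239216, -0.00094637, -0.00190121, -0.00121555,
        0.00086326, -0.00054724]), 'tau': array([ 3.97872267e-03, -6.69117236e+01,  9.88404639e-01, -3.15142214e+01,
       -6.04995014e-02,  3.76003271e-02,  7.26753296e-05]), 'ee_pos': array([163.51502573, 602.7115706 , 197.63275954]), 'ee_rot': array([-4.14866401e-01, -3.11403398e+00,  2.21460747e-03]), 'ft_force': array([ 0.75113284, -0.19740284, -0.32320792]), 'wrist_torque': array([-0.02467507,  0.01957187, -0.01909891]), 'finger_force': 0.0, 'gripper_width': 1.0075772478266922}
```

View pics/top0.png

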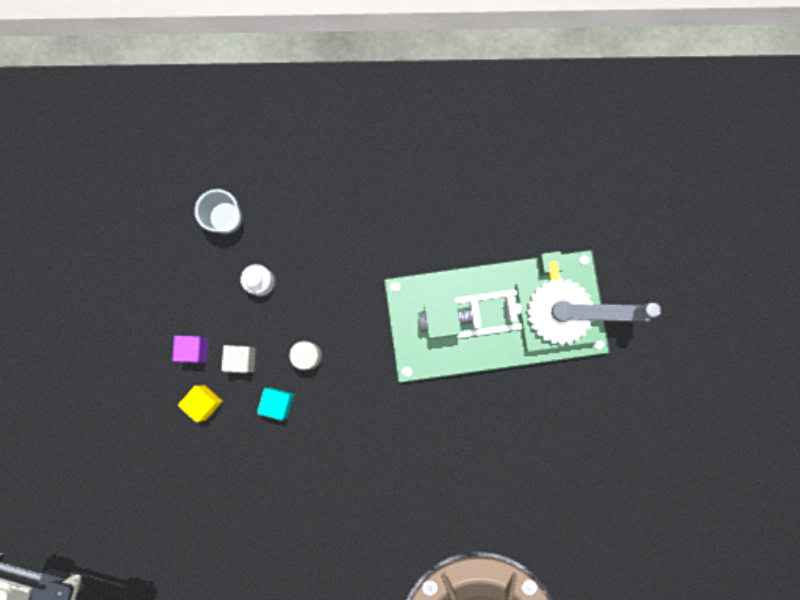

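View pics/side0.png

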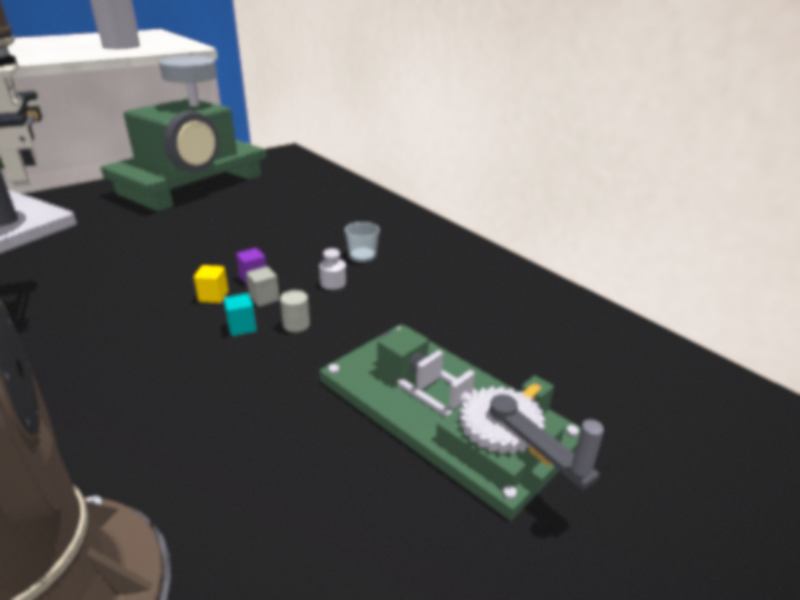

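The top view shows five small look-alikes: purple (190,349), grey square (237,359), yellow (200,404), turquoise (275,404) and the round core (305,356). The grey square one fits the description. The press is at (495,315), with its hub at (562,311) and its grip at (653,310). Next I'll measure and make one crop to confirm.

```bash
cat > h.py <<'E'
import numpy as np,cv2
from cell import ctrl
def cloud(n,d):
    c=ctrl.get_calibration(n); v,u=np.indices(d.shape)
    P=np.stack([(u-c["cx"])/c["fx"]*d,(v-c["cy"])/c["fy"]*d,d],-1)
    return (P-c["t"])@c["R"]
def ray(n,uv,z):
    c=ctrl.get_calibration(n); uv=np.atleast_2d(uv).astype(float)
    r=np.c_[(uv[:,0]-c["cx"])/c["fx"],(uv[:,1]-c["cy"])/c["fy"],np.ones(len(uv))]@c["R"]
    o=-c["R"].T@c["t"]
    return o+r*((z-o[2])/r[:,2])[:,None]
def proj(n,X):
    c=ctrl.get_calibration(n); q=np.atleast_2d(X)@c["R"].T+c["t"]
    return np.c_[q[:,0]/q[:,2]*c["fx"]+c["cx"],q[:,1]/q[:,2]*c["fy"]+c["cy"]]
def rect(n,mask,z):
    vu=np.argwhere(mask)[:,::-1]
    return cv2.minAreaRect(ray(n,vu,z)[:,:2].astype(np.float32))
E
python3 - <<'E'
from h import *
f=np.load("pics/top0.npz");p,d=f["p"],f["d"];W=cloud("top",d)
hsv=cv2.cvtColor(p,cv2.COLOR_RGB2HSV)
g=((hsv[...,0]>50)&(hsv[...,0]<85)&(hsv[...,1]>60)&(hsv[...,2]>50)).astype(np.uint8)
g[:150]=0;g[255:]=0;g[:,:235]=0;g[:,400:]=0
g=cv2.morphologyEx(g,cv2.MORPH_OPEN,np.ones((3,3),np.uint8))
r=rect("top",g,20);print("press",r,cv2.boxPoints(r).round(1).tolist())
# block
b=np.zeros(g.shape,bool);b[212:248,136:168]=1
m=b&(d>0)&(W[...,2]>40)&(hsv[...,1]<60)&(hsv[...,2]>60)
print("blk z",np.percentile(W[m][:,2],[5,50,95]),m.sum());print(rect("top",m&(hsv[...,2]>150),50),rect("top",m,50))
# grip, hub
for nm,box,lo in(("grip",(185,215,405,430),125),("hub",(190,210,350,372),78)):
    a=np.zeros(g.shape,bool);a[box[0]:box[1],box[2]:box[3]]=1
    m=a&(W[...,2]>lo)&(d>0);print(nm,m.sum(),W[m].mean(0),rect("top",m,np.median(W[m][:,2])))
a=p[140:260,80:430,::-1];cv2.imwrite("pics/crop1.png",np.vstack([cv2.resize(p[195:265,95:205,::-1],(440,280),interpolation=2),cv2.resize(p[160:230,300:410,::-1],(440,280),interpolation=2)]))
E
```

```text
press ((522.0944213867188, -62.48085021972656), (310.5934753417969, 162.16835021972656), 89.38981628417969) [[439.3999938964844, -216.89999389648438], [601.5, -218.60000610351562], [604.7999877929688, 91.9000015258789], [442.70001220703125, 93.69999694824219]]
blk z [44.10551449 48.66674158 52.03467457] 268
((442.01275634765625, 384.83209228515625), (42.179908752441406, 39.76454162597656), 84.65214538574219) ((442.01275634765625, 384.83209228515625), (42.179908752441406, 39.76454162597656), 84.65214538574219)
grip 80 [ 505.66087238 -250.23979493  138.45128042] ((505.7720031738281, -249.1924285888672), (23.200254440307617, 18.449153900146484), 89.32752227783203)
hub 153 [ 511.30433458 -132.58136928   82.58583873] ((510.4849548339844, -137.40135192871094), (43.809444427490234, 31.63090705871582), 89.32344818115234)
```

View pics/crop1.png

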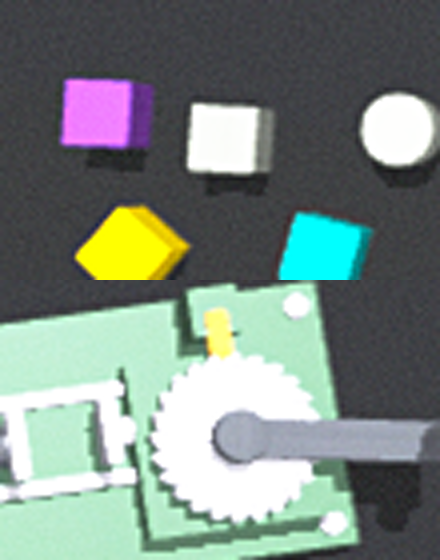

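The crop confirms the grey square block at (225,138), distinct from the purple, yellow, turquoise and round ones. The bottom half shows the hub at (241,436). The green mask was too tight, so I'll refit the press.

```bash
python3 - <<'E'
from h import *
f=np.load("pics/top0.npz");p,d=f["p"].astype(int),f["d"];W=cloud("top",d)
g=((p[...,1]>p[...,0]+18)&(p[...,1]>p[...,2]+10)).astype(np.uint8)
g[:155]=0;g[250:]=0;g[:,:240]=0;g[:,395:]=0
n,l,s,c=cv2.connectedComponentsWithStats(g);k=1+s[1:,4].argmax();g=(l==k);print(s[k])
r=rect("top",g,20);B=cv2.boxPoints(r);print("press",r,B.round(1).tolist())
h=ray("top",[360.2,199],84)[0];print("hub",h)
# fit long edges for yaw, z=20
e=[];
for top in(1,0):
    pts=[]
    for u in range(258,375,3):
        v=np.flatnonzero(g[:,u]); pts.append((u,v.min()-.5 if top else v.max()+.5))
    X=ray("top",np.array(pts),20 if top else 20)[:,:2].astype(np.float32)
    L=cv2.fitLine(X,cv2.DIST_HUBER,0,.01,.01).ravel();print("edge",np.degrees(np.arctan2(-L[0],L[1])),L)
# grip top from mask: brighter
print("rails/platen/anvil z~60 region depth:")
# lever bar direction
m=(W[...,2]>72)&(W[...,2]<82)&(d>0);m[:185]=0;m[215:]=0;m[:,370:410]&=True;m[:,:370]=0;m[:,410:]=0
X=ray("top",np.argwhere(m)[:,::-1],76)[:,:2].astype(np.float32);print(m.sum(),cv2.fitLine(X,cv2.DIST_HUBER,0,.01,.01).ravel())
E
```

```text
[ 246  160  144   85 6732]
press ((510.6990966796875, -35.10874938964844), (177.67977905273438, 347.9388122558594), 7.680739402770996) [[399.3999938964844, 125.4000015258789], [445.8999938964844, -219.39999389648438], [622.0, -195.60000610351562], [575.5, 149.1999969482422]]
hub [ 509.19560364 -132.6713884    84.        ]
edge -172.49648 [ 1.3058700e-01 -9.9143684e-01  5.9416217e+02 -2.4148693e+01]
edge -172.56339 [ 1.2942913e-01 -9.9158865e-01  4.2044659e+02 -2.7827492e+01]
rails/platen/anvil z~60 region depth:
338 [ 5.0157428e-02  9.9874133e-01  5.0821964e+02 -2.0170166e+02]
```

```bash
cat >> h.py <<'E'
from scipy.spatial.transform import Rotation as Rn
PO=np.array([510.4,-132.8]);YAW=np.radians(7.5)
PX=np.array([np.cos(YAW),np.sin(YAW)]);PY=np.array([-PX[1],PX[0]])
def pw(x,y): return PO+x*PX+y*PY
def grip(q): return pw(120*np.sin(q-.375),-120*np.cos(q-.375))
def plan(x,y,z,yaw=None):
    "slide and turn to bring TCP to x,y,z, pointing down, tool y at world angle yaw (deg)"
    s=ctrl.state();R=Rn.from_rotvec(s["ee_rot"]);M=R.as_matrix()
    cur=np.degrees(np.arctan2(M[1,1],M[0,1]));a=np.radians(cur if yaw is None else yaw)
    T=np.c_[[np.sin(a),-np.cos(a),0],[np.cos(a),np.sin(a),0],[0,0,-1]]
    sl=M.T@(np.array([x,y,z])-s["ee_pos"])/40
    tu=(R.inv()*Rn.from_matrix(T)).as_rotvec(degrees=True)/5
    print("t",s["t"],"pos",s["ee_pos"].round(1),"yaw",cur.round(1),"slide",sl.round(3).tolist(),"turn",tu.round(2).tolist(),"F",s["ft_force"].round(1),"w",round(s["gripper_width"]*92,1))
E
python3 - <<'E'
from h import *
print("bed",pw(15,105)," rails mid in press:",end="")
for uv,z in(([315,200.06],28),([324.2,197.5],65),([307,199.5],69)):
    X=ray("top",uv,z)[0][:2]-PO;print(X@PX,X@PY)
plan(442,386,120,-2);plan(442,386,15,-2)
for q in (0,.2,.375,.75):print(q,grip(q))
E
```

```text
bed [511.56642274 -26.74039667]  rails mid in press:15.224348830768914 102.28790167374694
16.002103624433524 83.24442347324855
16.868840726302935 126.35845382079854Traceback (most recent call last):
  File "<stdin>", line 5, in <module>
  File "h.py", line 29, in plan
    tu=(R.inv()*Rn.from_matrix(T)).as_rotvec(degrees=True)/5
                ~~~~~~~~~~~~~~^^^
  File "scipy/spatial/transform/_rotation.pyx", line 1143, in scipy.spatial.transform._rotation.Rotation.from_matrix
ValueError: Non-positive determinant (left-handed or null coordinate frame) in rotation matrix 0: [[-0.0348995   0.99939083  0.        ]
 [-0.99939083 -0.0348995   0.        ]
 [ 0.          0.         -1.        ]].
```

```bash
sed -i 's/\[np.sin(a),-np.cos(a),0\]/[-np.sin(a),np.cos(a),0]/' h.py
python3 - <<'E'
from h import *
plan(442,386,120,-2);plan(442,386,15,-2)
for q in (0,.2,.375,.75):print(q,grip(q))
f=np.load("pics/top0.npz");p=f["p"]
cv2.imwrite("pics/crop2.png",cv2.resize(p[180:225,265:340,::-1],(750,450),interpolation=cv2.INTER_CUBIC))
E
```

```text
t 0.1 pos [163.5 602.7 197.6] yaw 74.8 slide [-8.137, -3.403, 1.947] turn [-0.01, 0.01, 15.36] F [ 0.8 -0.2 -0.3] w 92.7
t 0.1 pos [163.5 602.7 197.6] yaw 74.8 slide [-8.137, -3.4, 4.572] turn [-0.01, 0.01, 15.36] F [ 0.8 -0.2 -0.3] w 92.7
0 [ 481.39799199 -249.24261905]
0.2 [ 505.10967846 -252.68332869]
0.375 [ 526.06314307 -251.77338336]
0.75 [ 568.55135603 -237.768661  ]
```

View pics/crop2.png

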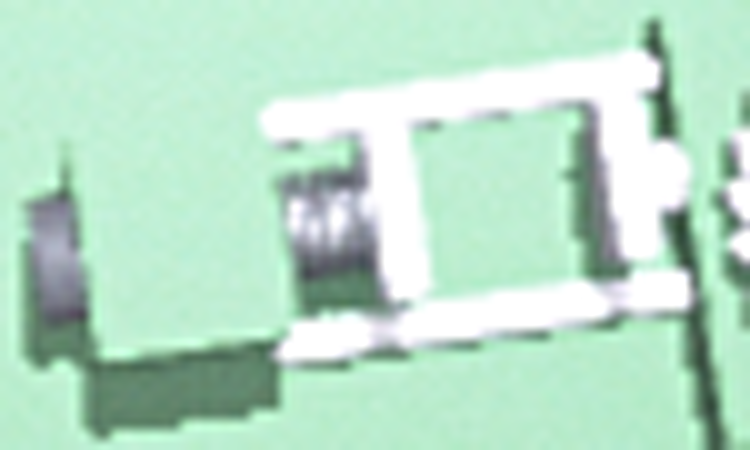

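The crop shows the platen's face edge at about (605,180) and the anvil's face at about (410,200). The gap is roughly 51 mm, so the bed point leaves about 5 mm on each side.

Request:
{"method": "step_arm", "body": {
  "slide": [
    [-8.14,-3.4,1.95],
    [-8.14,-3.4,1.95],
    [-8.14,-3.4,1.95],
    [-8.14,-3.4,1.95],
    [-8.14,-3.4,1.95]
  ],
  "turn": [
    [0,0,15.36],
    [0,0,15.36],
    [0,0,15.36],
    [0,0,15.36],
    [0,0,15.36]
  ],
  "gripper": [0,0,0,0,0]
}}

```text
t: 0.72
ee_pos: [405.7, 414.6, 130.4]
ee_rot: [-1.785, -2.585, 0.0]
ft_force: [1.2, 0.7, -0.2]
gripper_width: 0.997
finger_force: 0.0
```

```bash
python3 -c "
from h import *
plan(442,386,120,-2)"
```

```text
t 0.725 pos [405.7 414.6 130.4] yaw 20.8 slide [-0.99, 0.594, 0.259] turn [-0.0, -0.0, 4.55] F [ 1.2  0.7 -0.2] w 91.7
```

Request:
{"method": "step_arm", "body": {
  "slide": [
    [-0.99,0.59,0.26],
    [-0.99,0.59,0.26],
    [-0.99,0.59,0.26],
    [-0.99,0.59,0.26],
    [-0.99,0.59,0.26]
  ],
  "turn": [
    [0,0,4.55],
    [0,0,4.55],
    [0,0,4.55],
    [0,0,4.55],
    [0,0,4.55]
  ],
  "gripper": [0,0,0,0,0]
}}

```text
t: 1.35
ee_pos: [440.2, 388.2, 120.5]
ee_rot: [-2.248, -2.193, -0.0]
ft_force: [0.3, -0.2, -1.0]
gripper_width: 0.995
finger_force: 0.0
```

```bash
python3 -c "
from h import *
plan(442,386,15,-2)
p,d=ctrl.read_camera('side');cv2.imwrite('pics/s1.png',cv2.resize(p[120:260,100:300,::-1],(800,560),interpolation=2))"
```

```text
t 1.35 pos [440.2 388.2 120.5] yaw -1.4 slide [-0.056, 0.047, 2.639] turn [-0.0, -0.0, 0.12] F [ 0.3 -0.2 -1. ] w 91.6
```

View pics/s1.png

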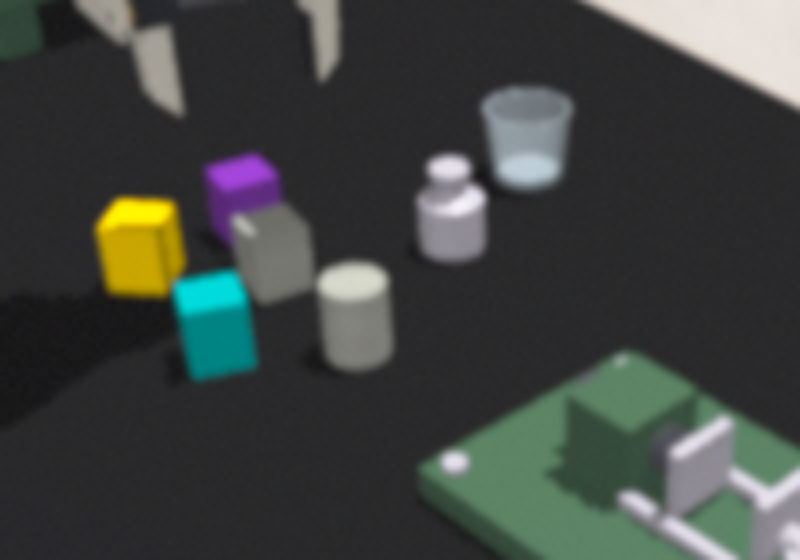

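The open fingers, with tips at (180,115) and (325,80), straddle the grey block at (272,250), so I'll descend and grip.

Request:
{"method": "step_arm", "body": {
  "slide": [
    [-0.03,0.03,1.3],
    [-0.03,0.03,2.4],
    [-0.03,0.03,2.64],
    [-0.03,0.03,2.64],
    [-0.03,0.03,2.64]
  ],
  "turn": [
    [0,0,0.1],
    [0,0,0.1],
    [0,0,0.1],
    [0,0,0.1],
    [0,0,0.1]
  ],
  "gripper": [0,0,0,0.2,0.7],
  "grip_force": 25
}}

```text
t: 2.02
ee_pos: [443.1, 387.3, 16.7]
ee_rot: [-2.262, -2.18, -0.004]
ft_force: [-0.7, -1.2, 0.5]
gripper_width: 0.834
finger_force: 0.0
```

Request:
{"method": "step_arm", "body": {
  "slide": [
    [0,0,0],
    [0,0,0],
    [0,0,0],
    [0,0,0]
  ],
  "turn": [
    [0,0,0],
    [0,0,0],
    [0,0,0],
    [0,0,0]
  ],
  "gripper": [0.8,0.8,0.8,0.8]
}}

```text
t: 2.52
ee_pos: [442.3, 386.5, 15.1]
ee_rot: [2.262, 2.179, 0.001]
ft_force: [0.5, 0.5, 1.7]
gripper_width: 0.431
finger_force: 24.9
```

```bash
python3 -c "
from h import *
plan(442,386,150,-2)
print(ctrl.state()['finger_force'])
b=pw(15,105);plan(b[0],b[1],150,7.5)
p,d=ctrl.read_camera('side');cv2.imwrite('pics/s2.png',cv2.resize(p[120:260,100:300,::-1],(800,560),interpolation=2))"
```

```text
t 2.525 pos [442.3 386.5  15.1] yaw -2.1 slide [-0.011, -0.005, -3.373] turn [0.01, -0.0, -0.03] F [0.5 0.5 1.7] w 39.6
24.926151931285858
t 2.525 pos [442.3 386.5  15.1] yaw -2.1 slide [-10.257, 2.119, -3.375] turn [0.01, -0.0, -1.93] F [0.5 0.5 1.7] w 39.6
```

Request:
{"method": "step_arm", "body": {
  "slide": [
    [0,0,-0.5],
    [0,0,-1.8],
    [0,0,-3.0],
    [-1.4,0.3,-3.37],
    [-2.8,0.6,-3.37]
  ],
  "turn": [
    [0,0,0],
    [0,0,0],
    [0,0,0],
    [0,0,-0.5],
    [0,0,-1]
  ],
  "gripper": [0.8,0.8,0.8,0.8,0.8]
}}

```text
t: 3.2
ee_pos: [462.5, 272.9, 150.9]
ee_rot: [2.161, 2.279, 0.004]
ft_force: [1.2, -0.1, -2.4]
gripper_width: 0.426
finger_force: 24.9
```

Request:
{"method": "step_arm", "body": {
  "slide": [
    [-1.4,0.3,0],
    [-2.8,0.6,0],
    [-4.2,0.9,0],
    [-5.6,1.2,0],
    [-7.0,1.5,0]
  ],
  "turn": [
    [0,0,-0.5],
    [0,0,-0.9],
    [0,0,-0.9],
    [0,0,-0.9],
    [0,0,-0.9]
  ],
  "gripper": [0.8,0.8,0.8,0.8,0.8]
}}

```text
t: 3.82
ee_pos: [535.5, -4.8, 149.5]
ee_rot: [-2.074, -2.359, 0.0]
ft_force: [0.2, 0.4, -1.8]
gripper_width: 0.427
finger_force: 24.9
```

```bash
python3 -c "
from h import *
b=pw(15,105);plan(b[0],b[1],110,7.5)"
```

```text
t 3.825 pos [535.5  -4.8 149.5] yaw 7.4 slide [-0.467, -0.664, 0.988] turn [-0.01, -0.0, -0.03] F [ 0.2  0.4 -1.8] w 39.3
```

Request:
{"method": "step_arm", "body": {
  "slide": [
    [-0.47,-0.66,0.8],
    [-0.47,-0.66,0.99],
    [-0.47,-0.66,0.99],
    [-0.47,-0.66,0.99]
  ],
  "turn": [
    [0,0,0],
    [0,0,0],
    [0,0,0],
    [0,0,0]
  ],
  "gripper": [0.8,0.8,0.8,0.8]
}}

```text
t: 4.32
ee_pos: [512.8, -24.2, 110.6]
ee_rot: [2.072, 2.361, 0.001]
ft_force: [-0.0, 0.5, -2.1]
gripper_width: 0.427
finger_force: 24.9
```

```bash
python3 -c "
from h import *
b=pw(15,105);plan(b[0],b[1],37,7.5)
p,d=ctrl.read_camera('side');cv2.imwrite('pics/s3.png',cv2.resize(p[170:300,200:390,::-1],(760,520),interpolation=2))
print(proj('side',np.r_[pw(15,105),20]),proj('side',np.r_[pw(15,80),65]))
"
```

```text
t 4.325 pos [512.8 -24.2 110.6] yaw 7.5 slide [-0.059, -0.041, 1.84] turn [0.01, -0.0, -0.01] F [-0.   0.5 -2.1] w 39.3
[[282.69817249 253.40886366]] [[292.98135741 242.82665701]]
```

View pics/s3.png

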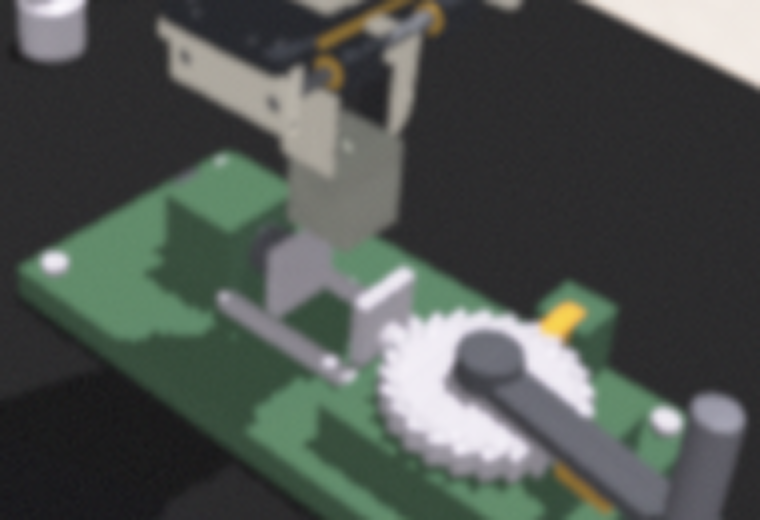

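The block hangs upright above the gap, with its bottom corner at (350,248). The anvil is at (300,265) and the platen's top strip runs (358,305)–(410,268). I'll check the platen numerically before lowering.

```bash
python3 - <<'E'
from h import *
P=[np.load(f"pics/{n}0.npz")["p"] for n in("top","side")]
# side: bright platen top strip
s=P[1].min(2);a=s[225:262,280:310];print(a[8:30:1,6:26])
t=P[0].min(2);print(t[184:212,318:336])
E
```

```text
[[ 92  94  92  93  93  92  93  93  94  93  93  91  89  84  75  67  58  51
   44  43]
 [ 91  93  91  92  93  93  92  93  93  93  93  92  92  92  89  82  74  67
   58  51]
 [ 93  93  92  93  92  93  92  93  92  92  92  93  95  99 104 101  91  82
   73  66]
 [ 99  94  93  92  92  91  92  92  93  93  93  96 106 125 138 135 119 102
   88  81]
 [120 104  97  92  92  92  91  92  93  95 100 115 140 168 187 184 160 128
  102  90]
 [163 136 113 100  94  93  94  93  96 103 124 155 185 208 218 213 190 150
  112  95]
 [203 179 153 126 109  98  94  98 107 130 164 198 219 223 221 211 189 150
  112  97]
 [217 213 193 168 143 122 112 119 139 170 202 221 224 221 207 187 165 134
  107  95]
 [203 214 215 205 189 165 152 163 186 209 220 221 218 203 180 159 142 123
  103  94]
 [171 192 206 216 218 208 200 207 218 222 219 208 191 174 156 144 135 117
  100  94]
 [140 158 181 206 221 223 223 223 223 218 201 179 160 148 143 139 131 114
   99  92]
 [115 132 156 192 219 225 225 221 213 197 173 153 144 140 140 139 131 112
   96  92]
 [ 94 111 145 183 212 221 219 205 186 168 151 142 139 139 139 140 130 110
   95 
[... 2171 characters left out ...]
255 127  62  63 173 194]
 [191 189 191 193 131  95  96 124 173 255 255 255 255 165  74  54 136 187]
 [188 183 188 192 189 127  89 124 157 255 255 255 255 191  87  58 117 173]
 [189 188 189 188 193 129  91 121 130 226 255 255 235 182 116  59 101 174]
 [186 189 184 187 190 123  89  94 104 124 177 203 194 190 150  81  78 173]
 [181 182 181 184 191 134  89  93  97 115 233 245 255 255 255 222  96 170]
 [206 219 223 241 251 254 196 179 208 232 255 255 255 255 255 255 103 162]
 [255 255 255 255 255 255 255 228 218 234 255 255 255 255 255 255 141 138]
 [255 255 255 255 255 255 255 255 221 233 255 255 255 255 255 230 108 104]
 [255 255 255 255 255 255 255 216 146 138 183 192 165 139 135 109  64 106]]
```

```bash
python3 - <<'E'
from h import *
for n,uv in(("top",[325.2,196.8]),("side",[294.2,240.5])):
    X=ray(n,uv,65)[0][:2]-PO;print(n,X@PX,X@PY)
E
```

```text
top 17.36442003862824 80.53589019849608
side 22.671934509962824 83.03126218159538
```

Request:
{"method": "step_arm", "body": {
  "slide": [
    [-0.03,0,0.6],
    [-0.03,0,1.2],
    [-0.03,0,1.5],
    [-0.03,0,1.6],
    [-0.03,0,1.7]
  ],
  "turn": [
    [0,0,0],
    [0,0,0],
    [0,0,0],
    [0,0,0],
    [0,0,0]
  ],
  "gripper": [0.8,0.8,0.8,0.8,0.8]
}}

```text
t: 5.0
ee_pos: [512.7, -26.2, 42.5]
ee_rot: [2.073, 2.359, 0.001]
ft_force: [-0.2, -0.1, -1.9]
gripper_width: 0.434
finger_force: 24.9
```

```bash
python3 -c "
from h import *
b=pw(16.5,106);plan(b[0],b[1],35.5,7.5)
p,d=ctrl.read_camera('top');cv2.imwrite('pics/t4.png',cv2.resize(p[170:230,250:330,::-1],(800,600),interpolation=2))"
```

```text
t 5.0 pos [512.7 -26.2  42.5] yaw 7.4 slide [0.016, 0.006, 0.176] turn [0.01, -0.0, -0.03] F [-0.2 -0.1 -1.9] w 39.9
```

Request:
{"method": "step_arm", "body": {
  "slide": [
    [0,0,0.08],
    [0,0,0.14],
    [0,0,0.17],
    [0,0,0.18]
  ],
  "turn": [
    [0,0,0],
    [0,0,0],
    [0,0,0],
    [0,0,0]
  ],
  "gripper": [0.8,0.8,0.8,0.8]
}}

```text
t: 5.55
ee_pos: [512.1, -26.4, 35.0]
ee_rot: [2.074, 2.359, 0.0]
ft_force: [-0.7, -0.1, 3.0]
gripper_width: 0.432
finger_force: 24.9
```

Request:
{"method": "step_arm", "body": {
  "slide": [
    [0,0,0],
    [0,0,0],
    [0,0,0]
  ],
  "turn": [
    [0,0,0],
    [0,0,0],
    [0,0,0]
  ],
  "gripper": [0.4,0.3,0.3]
}}

```text
t: 5.92
ee_pos: [512.2, -26.4, 35.0]
ee_rot: [2.074, 2.359, 0.0]
ft_force: [0.2, -0.6, -1.0]
gripper_width: 0.686
finger_force: 0.0
```

Request:
{"method": "step_arm", "body": {
  "slide": [
    [0,0,-0.4],
    [0,0,-1.2],
    [0,0,-2.4],
    [0,0,-3.6],
    [0,0,-4.4]
  ],
  "turn": [
    [0,0,0],
    [0,0,0],
    [0,0,0],
    [0,0,0],
    [0,0,0]
  ],
  "gripper": [0.3,0.3,0.3,0.4,0.6]
}}

```text
t: 6.55
ee_pos: [512.6, -26.7, 214.3]
ee_rot: [2.074, 2.357, 0.004]
ft_force: [-0.1, -0.0, -0.2]
gripper_width: 0.538
finger_force: 0.0
```

```bash
python3 -c "
from h import *
g=grip(.2);plan(g[0],g[1],190,7.5);print(g)
p,d=ctrl.read_camera('side');cv2.imwrite('pics/s5.png',cv2.resize(p[200:300,230:390,::-1],(800,500),interpolation=2))"
```

```text
t 6.55 pos [512.6 -26.7 214.3] yaw 7.3 slide [-5.579, -0.909, 0.605] turn [0.04, 0.0, -0.03] F [-0.1 -0.  -0.2] w 49.5
[ 505.10967846 -252.68332869]
```

View pics/s5.png

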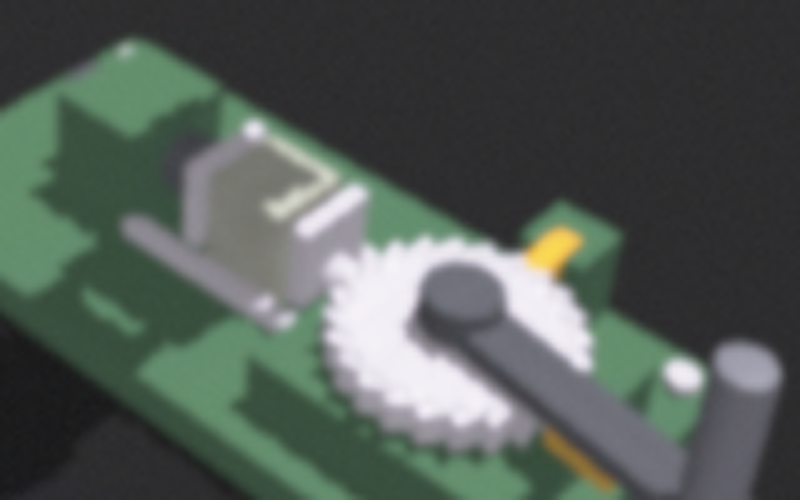

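The block stands upright between the anvil and the platen, top at about (300,170), with the rails clear. Next is the lever grip, at (748,370).

Request:
{"method": "step_arm", "body": {
  "slide": [
    [-1.4,-0.2,0.6],
    [-2.8,-0.5,0.6],
    [-4.2,-0.7,0.6],
    [-5.55,-0.9,0.6],
    [-5.55,-0.9,0.6]
  ],
  "turn": [
    [0,0,0],
    [0,0,0],
    [0,0,0],
    [0,0,0],
    [0,0,0]
  ],
  "gripper": [0.45,0.45,0.45,0.45,0.45]
}}

```text
t: 7.22
ee_pos: [503.2, -256.8, 188.0]
ee_rot: [2.082, 2.349, -0.003]
ft_force: [0.1, -0.1, -0.9]
gripper_width: 0.548
finger_force: 0.0
```

Request:
{"method": "step_arm", "body": {
  "slide": [
    [0,0,0],
    [0,0,0]
  ],
  "turn": [
    [0,0,0],
    [0,0,0]
  ],
  "gripper": [0.45,0.45]
}}

```text
t: 7.48
ee_pos: [505.2, -249.4, 187.0]
ee_rot: [-2.071, -2.361, -0.001]
ft_force: [-0.1, 0.4, 0.3]
gripper_width: 0.551
finger_force: 0.0
```

```bash
python3 -c "
from h import *
plan(505.5,-251,98,7.5)
"
```

```text
t 7.475 pos [ 505.2 -249.4  187. ] yaw 7.5 slide [-0.042, 0.002, 2.226] turn [0.0, -0.01, -0.0] F [-0.1  0.4  0.3] w 50.7
```

Request:
{"method": "step_arm", "body": {
  "slide": [
    [-0.03,0,0.8],
    [-0.03,0,1.6],
    [-0.03,0,2.0],
    [-0.03,0,2.2],
    [-0.03,0,2.2]
  ],
  "turn": [
    [0,0,0],
    [0,0,0],
    [0,0,0],
    [0,0,0],
    [0,0,0]
  ],
  "gripper": [0.45,0.45,0.45,0.6,0.69],
  "grip_force": 5
}}

```text
t: 8.1
ee_pos: [505.2, -252.1, 99.1]
ee_rot: [2.074, 2.36, 0.0]
ft_force: [1.2, 0.5, 0.7]
gripper_width: 0.382
finger_force: 0.0
```

Request:
{"method": "step_arm", "body": {
  "slide": [
    [0,0,0],
    [0,0,0]
  ],
  "turn": [
    [0,0,0],
    [0,0,0]
  ],
  "gripper": [0.69,0.69]
}}

```text
t: 8.35
ee_pos: [505.4, -252.6, 99.6]
ee_rot: [2.074, 2.359, 0.001]
ft_force: [0.5, -0.3, 0.2]
gripper_width: 0.31
finger_force: 0.0
```

```bash
python3 -c "
from h import *
for q in(.2,0,.4,.6,.75):
  g=grip(q);print(q,end=' ');plan(g[0],g[1],98.5)
"
```

```text
0.2 t 8.35 pos [ 505.4 -252.6   99.6] yaw 7.4 slide [-0.002, -0.008, 0.028] turn [0.01, 0.01, -0.0] F [ 0.5 -0.3  0.2] w 28.5
0 t 8.35 pos [ 505.4 -252.6   99.6] yaw 7.4 slide [0.159, -0.585, 0.027] turn [0.01, 0.01, -0.0] F [ 0.5 -0.3  0.2] w 28.5
0.4 t 8.35 pos [ 505.4 -252.6   99.6] yaw 7.4 slide [-0.045, 0.589, 0.029] turn [0.01, 0.01, -0.0] F [ 0.5 -0.3  0.2] w 28.5
0.6 t 8.35 pos [ 505.4 -252.6   99.6] yaw 7.4 slide [0.031, 1.183, 0.029] turn [0.01, 0.01, -0.0] F [ 0.5 -0.3  0.2] w 28.5
0.75 t 8.35 pos [ 505.4 -252.6   99.6] yaw 7.4 slide [0.165, 1.612, 0.03] turn [0.01, 0.01, -0.0] F [ 0.5 -0.3  0.2] w 28.5
```

Request:
{"method": "step_arm", "body": {
  "slide": [
    [-0.03,0.35,0.03],
    [-0.05,0.7,0.03],
    [-0.02,1.0,0.03],
    [0.03,1.3,0.03],
    [0.1,1.55,0.03]
  ],
  "turn": [
    [0,0,0],
    [0,0,0],
    [0,0,0],
    [0,0,0],
    [0,0,0]
  ],
  "gripper": [0.69,0.69,0.69,0.69,0.69]
}}

```text
t: 8.98
ee_pos: [566.8, -240.0, 97.5]
ee_rot: [-2.074, -2.36, 0.0]
ft_force: [-2.1, -2.9, 0.1]
gripper_width: 0.312
finger_force: 1.1
```

Request:
{"method": "step_arm", "body": {
  "slide": [
    [0.02,0.07,0],
    [0.02,0.07,0]
  ],
  "turn": [
    [0,0,0],
    [0,0,0]
  ],
  "gripper": [0.69,0.69]
}}

```text
t: 9.22
ee_pos: [568.9, -238.7, 97.6]
ee_rot: [-2.074, -2.36, -0.001]
ft_force: [0.4, -0.0, 0.3]
gripper_width: 0.308
finger_force: 0.0
```

```bash
python3 -c "
from h import *
g=grip(.75);plan(g[0],g[1],98.5,7.5);F=ctrl.state()['ft_force'];print(F[:2]@PX)
p,d=ctrl.read_camera('top');W=cloud('top',d)
np.savez('pics/t6.npz',p=p,d=d);cv2.imwrite('pics/t6.png',cv2.resize(p[160:240,250:430,::-1],(800,356),interpolation=2))
"
```

```text
t 9.225 pos [ 568.9 -238.7   97.6] yaw 7.4 slide [0.025, -0.005, -0.023] turn [0.0, -0.0, -0.02] F [ 0.4 -0.   0.3] w 28.3
0.3560434696228209
```

View pics/t6.png

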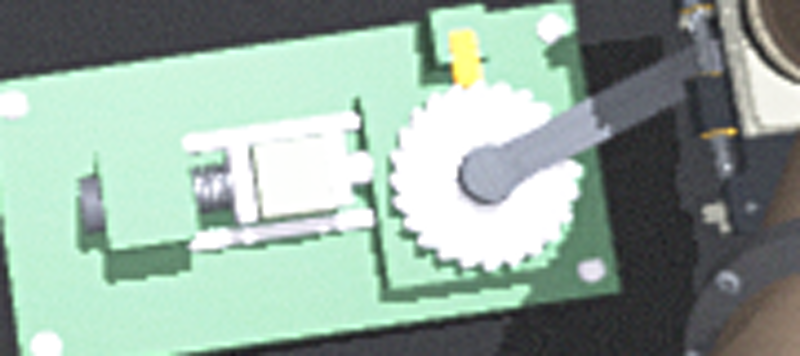

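The lever turned about 0.5 rad, with its bar now pointing to (700,50). The platen is now against the block, and the block is almost at the anvil (247,190). Returning to the rest stop.

Request:
{"method": "step_arm", "body": {
  "slide": [
    [-0.13,-0.45,-0.02],
    [-0.2,-0.95,-0.02],
    [-0.2,-1.45,-0.02],
    [-0.09,-1.9,-0.02],
    [0,-2.2,-0.02]
  ],
  "turn": [
    [0,0,0],
    [0,0,0],
    [0,0,0],
    [0,0,0],
    [0,0,0]
  ],
  "gripper": [0.69,0.69,0.69,0.69,0.69]
}}

```text
t: 9.9
ee_pos: [480.1, -251.5, 99.0]
ee_rot: [2.075, 2.356, 0.001]
ft_force: [10.4, -5.7, -3.4]
gripper_width: 0.324
finger_force: 4.9
```

Request:
{"method": "step_arm", "body": {
  "slide": [
    [0,-0.08,0],
    [0,-0.1,0],
    [0,-0.1,0]
  ],
  "turn": [
    [0,0,0],
    [0,0,0],
    [0,0,0]
  ],
  "gripper": [0.69,0.69,0.69]
}}

```text
t: 10.28
ee_pos: [480.0, -251.4, 99.2]
ee_rot: [2.07, 2.357, 0.003]
ft_force: [10.5, -1.6, -5.9]
gripper_width: 0.328
finger_force: 5.0
```

```bash
python3 -c "
from h import *
for q in(0,.15,.3,.45,.6,.75):
  g=grip(q);print(q,end=' ');plan(g[0],g[1],98,7.5)
F=ctrl.state()['ft_force'];print(F[:2]@PX)
"
```

```text
0 t 10.275 pos [ 480.  -251.4   99.2] yaw 7.4 slide [0.05, 0.041, 0.029] turn [0.06, 0.03, -0.02] F [10.5 -1.6 -5.9] w 30.2
0.15 t 10.275 pos [ 480.  -251.4   99.2] yaw 7.4 slide [-0.082, 0.471, 0.031] turn [0.06, 0.03, -0.02] F [10.5 -1.6 -5.9] w 30.2
0.3 t 10.275 pos [ 480.  -251.4   99.2] yaw 7.4 slide [-0.149, 0.915, 0.034] turn [0.06, 0.03, -0.02] F [10.5 -1.6 -5.9] w 30.2
0.45 t 10.275 pos [ 480.  -251.4   99.2] yaw 7.4 slide [-0.148, 1.365, 0.036] turn [0.06, 0.03, -0.02] F [10.5 -1.6 -5.9] w 30.2
0.6 t 10.275 pos [ 480.  -251.4   99.2] yaw 7.4 slide [-0.08, 1.809, 0.038] turn [0.06, 0.03, -0.02] F [10.5 -1.6 -5.9] w 30.2
0.75 t 10.275 pos [ 480.  -251.4   99.2] yaw 7.4 slide [0.053, 2.239, 0.04] turn [0.06, 0.03, -0.02] F [10.5 -1.6 -5.9] w 30.2
10.204659705649926
```

Request:
{"method": "step_arm", "body": {
  "slide": [
    [-0.03,0.3,0.03],
    [-0.09,0.6,0.03],
    [-0.14,0.9,0.03],
    [-0.15,1.1,0.03],
    [-0.15,1.2,0.03]
  ],
  "turn": [
    [0,0,0],
    [0,0,0],
    [0,0,0],
    [0,0,0],
    [0,0,0]
  ],
  "gripper": [0.69,0.69,0.69,0.69,0.69],
  "grip_force": 40
}}

```text
t: 10.9
ee_pos: [526.3, -250.6, 97.1]
ee_rot: [-2.074, -2.36, -0.0]
ft_force: [-1.7, -1.0, -0.0]
gripper_width: 0.311
finger_force: 0.9
```

Request:
{"method": "step_arm", "body": {
  "slide": [
    [0,0.15,0],
    [0.0,0.3,0],
    [0.02,0.4,0]
  ],
  "turn": [
    [0,0,0],
    [0,0,0],
    [0,0,0]
  ],
  "gripper": [0.69,0.69,0.69]
}}

```text
t: 11.28
ee_pos: [541.6, -248.1, 97.3]
ee_rot: [-2.074, -2.359, 0.0]
ft_force: [-1.9, -2.3, 0.2]
gripper_width: 0.306
finger_force: 1.4
```

Request:
{"method": "step_arm", "body": {
  "slide": [
    [0.05,0.15,0],
    [0.07,0.25,0],
    [0.1,0.35,0]
  ],
  "turn": [
    [0,0,0],
    [0,0,0],
    [0,0,0]
  ],
  "gripper": [0.69,0.69,0.69]
}}

```text
t: 11.65
ee_pos: [555.2, -242.0, 97.3]
ee_rot: [2.074, 2.36, 0.0]
ft_force: [-2.4, -1.8, 0.4]
gripper_width: 0.312
finger_force: 1.3
```

```bash
python3 -c "
from h import *
for q in(0,.45,.6,.75):
  g=grip(q);print(q,end=' ');plan(g[0],g[1],98,7.5)
F=ctrl.state()['ft_force'];print(F[:2]@PX)
"
```

```text
0 t 11.65 pos [ 555.2 -242.    97.3] yaw 7.4 slide [0.058, -1.853, -0.017] turn [0.0, -0.0, -0.03] F [-2.4 -1.8  0.4] w 28.7
0.45 t 11.65 pos [ 555.2 -242.    97.3] yaw 7.4 slide [-0.139, -0.529, -0.017] turn [0.0, -0.0, -0.03] F [-2.4 -1.8  0.4] w 28.7
0.6 t 11.65 pos [ 555.2 -242.    97.3] yaw 7.4 slide [-0.071, -0.085, -0.017] turn [0.0, -0.0, -0.03] F [-2.4 -1.8  0.4] w 28.7
0.75 t 11.65 pos [ 555.2 -242.    97.3] yaw 7.4 slide [0.063, 0.345, -0.017] turn [0.0, -0.0, -0.03] F [-2.4 -1.8  0.4] w 28.7
-2.5968895914728063
```

Request:
{"method": "step_arm", "body": {
  "slide": [
    [0.05,0.2,0],
    [0.08,0.35,0],
    [0.08,0.4,0]
  ],
  "turn": [
    [0,0,0],
    [0,0,0],
    [0,0,0]
  ],
  "gripper": [0.69,0.69,0.69]
}}

```text
t: 12.02
ee_pos: [570.2, -236.6, 97.2]
ee_rot: [-2.073, -2.359, 0.0]
ft_force: [-6.3, -0.6, 3.5]
gripper_width: 0.309
finger_force: 3.0
```

```bash
python3 -c "
from h import *
g=grip(.75);plan(g[0],g[1],98,7.5)
F=ctrl.state()['ft_force'];print(F[:2]@PX)
"
```

```text
t 12.025 pos [ 570.2 -236.6   97.2] yaw 7.4 slide [-0.025, -0.046, -0.02] turn [-0.01, -0.01, -0.02] F [-6.3 -0.6  3.5] w 28.5
-6.353869511081402
```

Request:
{"method": "step_arm", "body": {
  "slide": [
    [-0.15,-0.45,0],
    [-0.22,-0.95,0],
    [-0.22,-1.45,0],
    [-0.11,-1.95,0],
    [0,-2.23,0]
  ],
  "turn": [
    [0,0,0],
    [0,0,0],
    [0,0,0],
    [0,0,0],
    [0,0,0]
  ],
  "gripper": [0.69,0.69,0.69,0.69,0.69]
}}

```text
t: 12.65
ee_pos: [481.2, -249.0, 97.7]
ee_rot: [2.075, 2.357, 0.002]
ft_force: [3.2, -1.4, -0.4]
gripper_width: 0.312
finger_force: 1.1
```

Request:
{"method": "step_arm", "body": {
  "slide": [
    [0,-0.03,0],
    [0,-0.03,0]
  ],
  "turn": [
    [0,0,0],
    [0,0,0]
  ],
  "gripper": [0.69,0.69]
}}

```text
t: 12.9
ee_pos: [480.8, -248.3, 97.3]
ee_rot: [-2.073, -2.36, -0.0]
ft_force: [-0.4, -0.0, 0.4]
gripper_width: 0.314
finger_force: 0.0
```

```bash
python3 -c "
from h import *
for q in(0,.15,.3,.75):
  g=grip(q);print(q,end=' ');plan(g[0],g[1],98,7.5)
F=ctrl.state()['ft_force'];print(F[:2]@PX)
p,d=ctrl.read_camera('top')
np.savez('pics/t7.npz',p=p,d=d)
a=p.min(2)
print(a[196:204:2,285:335])
"
```

```text
0 t 12.9 pos [ 480.8 -248.3   97.3] yaw 7.4 slide [-0.026, 0.012, -0.018] turn [-0.0, -0.01, -0.02] F [-0.4 -0.   0.4] w 28.9
0.15 t 12.9 pos [ 480.8 -248.3   97.3] yaw 7.4 slide [-0.158, 0.442, -0.019] turn [-0.0, -0.01, -0.02] F [-0.4 -0.   0.4] w 28.9
0.3 t 12.9 pos [ 480.8 -248.3   97.3] yaw 7.4 slide [-0.225, 0.886, -0.019] turn [-0.0, -0.01, -0.02] F [-0.4 -0.   0.4] w 28.9
0.75 t 12.9 pos [ 480.8 -248.3   97.3] yaw 7.4 slide [-0.022, 2.209, -0.019] turn [-0.0, -0.01, -0.02] F [-0.4 -0.   0.4] w 28.9
-0.38029930901835324
[[202 199 198 202 199 199 203 201 199 203 201 178 155 170 124 128 255 255
  255 255 254 252 252 253 253 252 252 252 252 251 252 252 253 253 253 253
  255 255 255 255 255 255 255 255 255 255 255 255 255 203]
 [200 200 199 194 199 201 198 173 132 125 118 130 124 139 127 136 196 255
  255 255 255 251 252 252 252 252 252 253 252 251 252 252 253 253 253 252
  251 255 255 255 255 255 255 255 255 255 255 255 237 188]
 [202 200 196 196 199 198 196 200 201 181 176 164 242 192 221 186 190 255
  255 255 255 254 251 252 253 252 252 253 252 252 251 252 252 253 253 253
  254 255 255 255 255 255 255 255 255 252 247 236 172 185]
 [200 198 200 199 198 200 203 194 186 185 169 170 221 203 220 174 225 255
  255 255 255 255 252 252 252 252 253 252 253 252 251 252 253 252 252 252
  253 255 255 255 255 180 100  95  86  88  85  71  68 178]]
```

Request:
{"method": "step_arm", "body": {
  "slide": [
    [-0.07,0.25,0],
    [-0.14,0.5,0],
    [-0.18,0.6,0],
    [-0.18,0.65,0]
  ],
  "turn": [
    [0,0,0],
    [0,0,0],
    [0,0,0],
    [0,0,0]
  ],
  "gripper": [0.69,0.69,0.69,0.69]
}}

```text
t: 13.45
ee_pos: [506.8, -252.9, 96.9]
ee_rot: [-2.074, -2.358, 0.002]
ft_force: [-5.3, -2.9, 1.9]
gripper_width: 0.308
finger_force: 2.8
```

Request:
{"method": "step_arm", "body": {
  "slide": [
    [-0.01,0.1,0],
    [-0.03,0.2,0],
    [-0.04,0.3,0]
  ],
  "turn": [
    [0,0,0],
    [0,0,0],
    [0,0,0]
  ],
  "gripper": [0.69,0.69,0.69]
}}

```text
t: 13.82
ee_pos: [517.7, -254.2, 97.0]
ee_rot: [-2.076, -2.357, 0.004]
ft_force: [-7.5, -6.9, 1.2]
gripper_width: 0.311
finger_force: 4.0
```

```bash
python3 -c "
from h import *
for q in(.3,.4,.5,.6,.75):
  g=grip(q);print(q,end=' ');plan(g[0],g[1],98,7.5)
F=ctrl.state()['ft_force'];print(F[:2]@PX)
"
```

```text
0.3 t 13.825 pos [ 517.7 -254.2   97. ] yaw 7.3 slide [0.042, -0.01, -0.026] turn [-0.03, 0.01, -0.05] F [-7.5 -6.9  1.2] w 28.6
0.4 t 13.825 pos [ 517.7 -254.2   97. ] yaw 7.3 slide [0.036, 0.289, -0.026] turn [-0.03, 0.01, -0.05] F [-7.5 -6.9  1.2] w 28.6
0.5 t 13.825 pos [ 517.7 -254.2   97. ] yaw 7.3 slide [0.06, 0.588, -0.027] turn [-0.03, 0.01, -0.05] F [-7.5 -6.9  1.2] w 28.6
0.6 t 13.825 pos [ 517.7 -254.2   97. ] yaw 7.3 slide [0.113, 0.883, -0.028] turn [-0.03, 0.01, -0.05] F [-7.5 -6.9  1.2] w 28.6
0.75 t 13.825 pos [ 517.7 -254.2   97. ] yaw 7.3 slide [0.248, 1.312, -0.029] turn [-0.03, 0.01, -0.05] F [-7.5 -6.9  1.2] w 28.6
-8.298478526019741
```

Request:
{"method": "step_arm", "body": {
  "slide": [
    [0.03,0.1,0],
    [0.04,0.15,0],
    [0.04,0.15,0],
    [0.04,0.15,0]
  ],
  "turn": [
    [0,0,0],
    [0,0,0],
    [0,0,0],
    [0,0,0]
  ],
  "gripper": [0.69,0.69,0.69,0.69]
}}

```text
t: 14.32
ee_pos: [524.0, -251.9, 97.1]
ee_rot: [2.076, 2.358, -0.004]
ft_force: [-4.9, -5.6, 1.1]
gripper_width: 0.312
finger_force: 2.8
```

```bash
python3 -c "
from h import *
for q in(.3,.4,.5):
  g=grip(q);print(q,end=' ');plan(g[0],g[1],98,7.5)
F=ctrl.state()['ft_force'];print(F[:2]@PX,F[:2]@PY)
"
```

```text
0.3 t 14.325 pos [ 524.  -251.9   97.1] yaw 7.3 slide [0.005, -0.173, -0.023] turn [-0.02, 0.02, -0.05] F [-4.9 -5.6  1.1] w 28.7
0.4 t 14.325 pos [ 524.  -251.9   97.1] yaw 7.3 slide [-0.002, 0.126, -0.023] turn [-0.02, 0.02, -0.05] F [-4.9 -5.6  1.1] w 28.7
0.5 t 14.325 pos [ 524.  -251.9   97.1] yaw 7.3 slide [0.022, 0.425, -0.024] turn [-0.02, 0.02, -0.05] F [-4.9 -5.6  1.1] w 28.7
-5.556672178400096 -4.878855428622704
```

Request:
{"method": "step_arm", "body": {
  "slide": [
    [0,0.1,0],
    [0.02,0.2,0]
  ],
  "turn": [
    [0,0,0],
    [0,0,0]
  ],
  "gripper": [0.69,0.69]
}}

```text
t: 14.58
ee_pos: [531.3, -250.7, 97.1]
ee_rot: [-2.077, -2.357, 0.005]
ft_force: [-6.9, -6.7, 0.6]
gripper_width: 0.313
finger_force: 3.7
```

Request:
{"method": "step_arm", "body": {
  "slide": [
    [0.01,0.1,0]
  ],
  "turn": [
    [0,0,0]
  ],
  "gripper": [0.69]
}}

```text
t: 14.7
ee_pos: [535.2, -249.9, 97.1]
ee_rot: [-2.077, -2.357, 0.005]
ft_force: [-8.2, -8.0, 0.3]
gripper_width: 0.308
finger_force: 4.4
```

```bash
python3 -c "
from h import *
for q in(.4,.5,.6):
  g=grip(q);print(q,end=' ');plan(g[0],g[1],98,7.5)
F=ctrl.state()['ft_force'];print(F[:2]@PX,F[:2]@PY)
"
```

```text
0.4 t 14.7 pos [ 535.2 -249.9   97.1] yaw 7.2 slide [-0.018, -0.158, -0.023] turn [-0.03, 0.02, -0.05] F [-8.2 -8.   0.3] w 28.3
0.5 t 14.7 pos [ 535.2 -249.9   97.1] yaw 7.2 slide [0.006, 0.141, -0.024] turn [-0.03, 0.02, -0.05] F [-8.2 -8.   0.3] w 28.3
0.6 t 14.7 pos [ 535.2 -249.9   97.1] yaw 7.2 slide [0.06, 0.436, -0.025] turn [-0.03, 0.02, -0.05] F [-8.2 -8.   0.3] w 28.3
-9.129726700430725 -6.902945616009905
```

Request:
{"method": "step_arm", "body": {
  "slide": [
    [-0.02,0.08,0]
  ],
  "turn": [
    [0,0,0]
  ],
  "gripper": [0.69]
}}

```text
t: 14.82
ee_pos: [538.2, -249.8, 97.0]
ee_rot: [-2.076, -2.356, 0.005]
ft_force: [-8.4, -5.0, 2.9]
gripper_width: 0.309
finger_force: 4.5
```

Request:
{"method": "step_arm", "body": {
  "slide": [
    [-0.02,0.08,0]
  ],
  "turn": [
    [0,0,0]
  ],
  "gripper": [0.69]
}}

```text
t: 14.95
ee_pos: [541.3, -249.4, 97.0]
ee_rot: [-2.075, -2.356, 0.004]
ft_force: [-8.5, -1.5, 5.0]
gripper_width: 0.312
finger_force: 4.7
```

```bash
python3 -c "
from h import *
for q in(.4,.5,.6):
  g=grip(q);print(q,end=' ');plan(g[0],g[1],98,7.5)
F=ctrl.state()['ft_force'];print(F[:2]@PX,F[:2]@PY)
"
```

```text
0.4 t 14.95 pos [ 541.3 -249.4   97. ] yaw 7.3 slide [-0.01, -0.309, -0.025] turn [-0.04, -0.0, -0.05] F [-8.5 -1.5  5. ] w 28.7
0.5 t 14.95 pos [ 541.3 -249.4   97. ] yaw 7.3 slide [0.014, -0.01, -0.026] turn [-0.04, -0.0, -0.05] F [-8.5 -1.5  5. ] w 28.7
0.6 t 14.95 pos [ 541.3 -249.4   97. ] yaw 7.3 slide [0.067, 0.285, -0.027] turn [-0.04, -0.0, -0.05] F [-8.5 -1.5  5. ] w 28.7
-8.636706474329268 -0.40104443830536307
```

Request:
{"method": "step_arm", "body": {
  "slide": [
    [0.02,0.1,0],
    [0.03,0.2,0]
  ],
  "turn": [
    [0,0,0],
    [0,0,0]
  ],
  "gripper": [0.69,0.69]
}}

```text
t: 15.2
ee_pos: [548.7, -248.2, 97.0]
ee_rot: [-2.076, -2.356, 0.006]
ft_force: [-10.0, -6.5, 3.3]
gripper_width: 0.313
finger_force: 5.3
```

Request:
{"method": "step_arm", "body": {
  "slide": [
    [0.02,0.08,0]
  ],
  "turn": [
    [0,0,0]
  ],
  "gripper": [0.69]
}}

```text
t: 15.32
ee_pos: [551.8, -247.6, 97.1]
ee_rot: [-2.077, -2.356, 0.006]
ft_force: [-8.9, -8.7, 0.5]
gripper_width: 0.31
finger_force: 4.9
```

```bash
python3 -c "
from h import *
for q in(.5,.6,.75):
  g=grip(q);print(q,end=' ');plan(g[0],g[1],98,7.5)
F=ctrl.state()['ft_force'];print(F[:2]@PX,F[:2]@PY)
"
```

```text
0.5 t 15.325 pos [ 551.8 -247.6   97.1] yaw 7.2 slide [0.002, -0.278, -0.022] turn [-0.04, 0.02, -0.06] F [-8.9 -8.7  0.5] w 28.5
0.6 t 15.325 pos [ 551.8 -247.6   97.1] yaw 7.2 slide [0.056, 0.017, -0.023] turn [-0.04, 0.02, -0.06] F [-8.9 -8.7  0.5] w 28.5
0.75 t 15.325 pos [ 551.8 -247.6   97.1] yaw 7.2 slide [0.191, 0.445, -0.025] turn [-0.04, 0.02, -0.06] F [-8.9 -8.7  0.5] w 28.5
-9.933504321839411 -7.43860270307415
```

Request:
{"method": "step_arm", "body": {
  "slide": [
    [-0.03,-0.04,0],
    [-0.03,-0.06,0],
    [-0.03,-0.06,0]
  ],
  "turn": [
    [0,0,0],
    [0,0,0],
    [0,0,0]
  ],
  "gripper": [0.69,0.69,0.69]
}}

```text
t: 15.7
ee_pos: [550.5, -247.8, 97.0]
ee_rot: [-2.076, -2.357, 0.004]
ft_force: [-5.9, -4.8, 1.9]
gripper_width: 0.312
finger_force: 3.4
```

Request:
{"method": "step_arm", "body": {
  "slide": [
    [-0.03,-0.1,0],
    [-0.03,-0.1,0]
  ],
  "turn": [
    [0,0,0],
    [0,0,0]
  ],
  "gripper": [0.69,0.69]
}}

```text
t: 15.95
ee_pos: [546.4, -248.6, 97.0]
ee_rot: [-2.074, -2.356, 0.003]
ft_force: [-7.0, -2.4, 3.6]
gripper_width: 0.311
finger_force: 3.9
```

Request:
{"method": "step_arm", "body": {
  "slide": [
    [-0.03,-0.1,0],
    [-0.03,-0.1,0]
  ],
  "turn": [
    [0,0,0],
    [0,0,0]
  ],
  "gripper": [0.69,0.69]
}}

```text
t: 16.2
ee_pos: [542.6, -249.3, 96.9]
ee_rot: [-2.073, -2.356, 0.001]
ft_force: [-8.0, 0.7, 4.6]
gripper_width: 0.307
finger_force: 3.7
```

Pushing forward reached about 10–11 N in this stroke, so I'm stopping here. Swinging the lever back to rest.

```bash
python3 -c "
from h import *
for q in(.4,.25,.1,0):
  g=grip(q);print(q,end=' ');plan(g[0],g[1],97.5,7.5)
"
```

```text
0.4 t 16.2 pos [ 542.6 -249.3   96.9] yaw 7.3 slide [-0.007, -0.344, -0.015] turn [-0.03, -0.02, -0.04] F [-8.   0.7  4.6] w 28.3
0.25 t 16.2 pos [ 542.6 -249.3   96.9] yaw 7.3 slide [0.014, -0.793, -0.013] turn [-0.03, -0.02, -0.04] F [-8.   0.7  4.6] w 28.3
0.1 t 16.2 pos [ 542.6 -249.3   96.9] yaw 7.3 slide [0.101, -1.234, -0.012] turn [-0.03, -0.02, -0.04] F [-8.   0.7  4.6] w 28.3
0 t 16.2 pos [ 542.6 -249.3   96.9] yaw 7.3 slide [0.196, -1.518, -0.011] turn [-0.03, -0.02, -0.04] F [-8.   0.7  4.6] w 28.3
```

Request:
{"method": "step_arm", "body": {
  "slide": [
    [-0.01,-0.35,-0.01],
    [0.01,-0.8,-0.01],
    [0.1,-1.2,-0.01],
    [0.19,-1.5,-0.01],
    [0.2,-1.56,-0.01]
  ],
  "turn": [
    [0,0,0],
    [0,0,0],
    [0,0,0],
    [0,0,0],
    [0,0,0]
  ],
  "gripper": [0.69,0.69,0.69,0.69,0.69]
}}

```text
t: 16.82
ee_pos: [481.7, -249.8, 98.1]
ee_rot: [2.074, 2.358, 0.001]
ft_force: [2.6, -1.1, -2.0]
gripper_width: 0.311
finger_force: 1.0
```

Request:
{"method": "step_arm", "body": {
  "slide": [
    [0,-0.03,0],
    [0,-0.06,0],
    [0,-0.06,0]
  ],
  "turn": [
    [0,0,0],
    [0,0,0],
    [0,0,0]
  ],
  "gripper": [0.69,0.69,0.69]
}}

```text
t: 17.2
ee_pos: [480.6, -249.7, 97.9]
ee_rot: [2.072, 2.359, 0.002]
ft_force: [4.9, 2.5, 1.4]
gripper_width: 0.309
finger_force: 2.6
```

```bash
python3 -c "
from h import *
g=grip(0);plan(g[0],g[1],97.5,7.5);plan(g[0],g[1],97.5)
"
```

```text
t 17.2 pos [ 480.6 -249.7   97.9] yaw 7.4 slide [0.01, 0.021, 0.011] turn [0.02, 0.0, -0.02] F [4.9 2.5 1.4] w 28.4
t 17.2 pos [ 480.6 -249.7   97.9] yaw 7.4 slide [0.01, 0.021, 0.011] turn [0.02, 0.0, -0.0] F [4.9 2.5 1.4] w 28.4
```

Request:
{"method": "step_arm", "body": {
  "slide": [
    [-0.03,0.2,0],
    [-0.1,0.45,0],
    [-0.14,0.55,0],
    [-0.15,0.6,0]
  ],
  "turn": [
    [0,0,0],
    [0,0,0],
    [0,0,0],
    [0,0,0]
  ],
  "gripper": [0.69,0.69,0.69,0.69]
}}

```text
t: 17.7
ee_pos: [502.4, -252.9, 97.1]
ee_rot: [-2.073, -2.357, 0.002]
ft_force: [-6.0, 0.4, 3.5]
gripper_width: 0.311
finger_force: 3.3
```

Request:
{"method": "step_arm", "body": {
  "slide": [
    [-0.01,0.05,0]
  ],
  "turn": [
    [0,0,0]
  ],
  "gripper": [0.69]
}}

```text
t: 17.82
ee_pos: [503.6, -253.1, 97.1]
ee_rot: [-2.073, -2.356, 0.003]
ft_force: [-8.5, 0.2, 4.1]
gripper_width: 0.311
finger_force: 4.1
```

Request:
{"method": "step_arm", "body": {
  "slide": [
    [-0.01,0.05,0]
  ],
  "turn": [
    [0,0,0]
  ],
  "gripper": [0.69]
}}

```text
t: 17.95
ee_pos: [505.3, -253.4, 97.1]
ee_rot: [-2.073, -2.355, 0.003]
ft_force: [-9.3, -0.2, 4.6]
gripper_width: 0.31
finger_force: 4.3
```

```bash
python3 -c "
from h import *
g=grip(0);plan(g[0],g[1],97.5,7.5)
g=grip(.2);plan(g[0],g[1],97.5,7.5)
"
```

```text
t 17.95 pos [ 505.3 -253.4   97.1] yaw 7.3 slide [0.179, -0.58, -0.007] turn [-0.05, -0.02, -0.04] F [-9.3 -0.2  4.6] w 28.6
t 17.95 pos [ 505.3 -253.4   97.1] yaw 7.3 slide [0.019, -0.003, -0.01] turn [-0.05, -0.02, -0.04] F [-9.3 -0.2  4.6] w 28.6
```

The push is about 9 N right at engagement, so the latched clamp force is roughly 50 N. That is firm and well below cracking. Returning to the rest stop and releasing.

Request:
{"method": "step_arm", "body": {
  "slide": [
    [0.05,-0.2,0],
    [0.15,-0.5,0],
    [0.17,-0.65,0],
    [0.17,-0.72,0],
    [0.17,-0.75,0]
  ],
  "turn": [
    [0,0,0],
    [0,0,0],
    [0,0,0],
    [0,0,0],
    [0,0,0]
  ],
  "gripper": [0.69,0.69,0.69,0.69,0.69]
}}

```text
t: 18.58
ee_pos: [480.4, -249.2, 98.0]
ee_rot: [2.069, 2.359, 0.005]
ft_force: [12.6, 2.5, -8.9]
gripper_width: 0.311
finger_force: 6.7
```

Request:
{"method": "step_arm", "body": {
  "slide": [
    [0,-0.04,0],
    [0,-0.04,0]
  ],
  "turn": [
    [0,0,0],
    [0,0,0]
  ],
  "gripper": [0.69,0.69]
}}

```text
t: 18.82
ee_pos: [480.4, -249.2, 98.0]
ee_rot: [2.067, 2.358, 0.006]
ft_force: [15.7, 2.7, -12.0]
gripper_width: 0.31
finger_force: 8.2
```

Request:
{"method": "step_arm", "body": {
  "slide": [
    [0,0.12,0],
    [0,0.16,0],
    [0,0.16,0]
  ],
  "turn": [
    [0,0,0],
    [0,0,0],
    [0,0,0]
  ],
  "gripper": [0.6,0.5,0.45]
}}

```text
t: 19.2
ee_pos: [481.6, -249.9, 97.6]
ee_rot: [-2.075, -2.359, 0.001]
ft_force: [-0.0, 0.3, 0.0]
gripper_width: 0.535
finger_force: 0.0
```

Request:
{"method": "step_arm", "body": {
  "slide": [
    [0,0,-0.5],
    [0,0,-1.5],
    [0,0,-2.5],
    [0,0,-3.5],
    [0,0,-4]
  ],
  "turn": [
    [0,0,0],
    [0,0,0],
    [0,0,0],
    [0,0,0],
    [0,0,0]
  ],
  "gripper": [0.45,0.45,0.45,0.45,0.45]
}}

```text
t: 19.82
ee_pos: [482.1, -250.4, 259.9]
ee_rot: [2.074, 2.357, 0.002]
ft_force: [-0.6, 0.3, -1.3]
gripper_width: 0.549
finger_force: 0.0
```

Request:
{"method": "step_arm", "body": {
  "slide": [
    [1,-0.5,0],
    [2,-1,0],
    [3,-1.5,0],
    [4,-2,0],
    [4,-2,0]
  ],
  "turn": [
    [0,0,0],
    [0,0,0],
    [0,0,0],
    [0,0,0],
    [0,0,0]
  ],
  "gripper": [0.45,0.45,0.45,0.45,0.45]
}}

```text
t: 20.45
ee_pos: [380.4, -99.2, 257.6]
ee_rot: [-2.069, -2.362, -0.002]
ft_force: [0.7, -0.4, -0.4]
gripper_width: 0.553
finger_force: 0.0
```

```bash
python3 -c "
from h import *
p,d=ctrl.read_camera('top');W=cloud('top',d)
a=np.zeros(d.shape,bool);a[180:240,395:440]=1
m=a&(W[...,2]>125)&(W[...,2]<150)&(d>0);print(m.sum(),W[m].mean(0),grip(0))
q,_=ctrl.read_camera('side')
cv2.imwrite('pics/end.png',np.vstack([cv2.resize(p[110:270,90:430,::-1],(680,320),interpolation=2),cv2.resize(q[190:320,130:390,::-1],(680,272)[:1]+(270,),interpolation=2)]))
"
```

```text
83 [ 482.14791828 -246.75365444  138.15457022] [ 481.39799199 -249.24261905]
```

View pics/end.png

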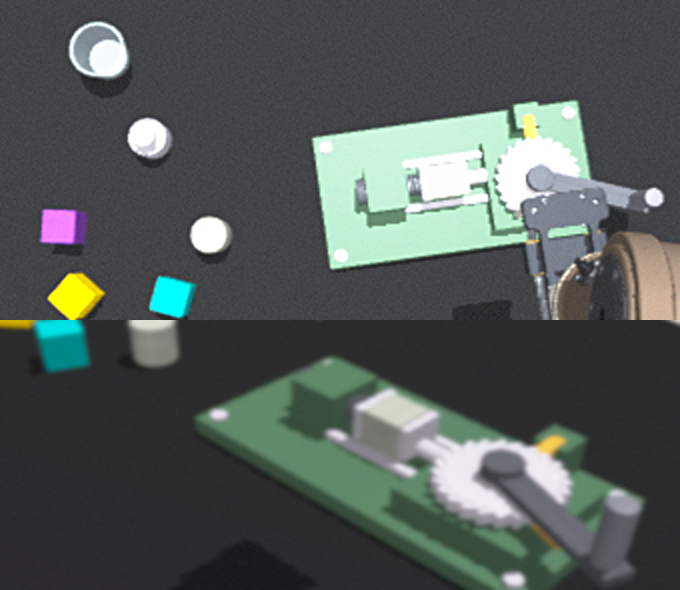

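The block at (395,425) is whole and clamped between anvil and platen. The lever grip at (653,198) measures within about 2.5 mm of its modelled rest position, and the arm touches nothing. The core, weight, beaker and coloured blocks are where they stood.

```bash
python3 -c "
from cell import ctrl
print(ctrl.finish_job())"
```

```text
the job is handed in; nothing more can be done
None
```

The block stands upright, clamped in the press at roughly 50 N. The push peaked at about 11 N, against the 10 N you asked for, and the block is intact. The lever is back at its rest stop, the other items are untouched, and the job was handed in at about 20 s.

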